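Close and lock the radio's battery door

ROBOT

A 7-joint arm with a two-finger parallel gripper is mounted at the origin on the work surface. World frame = base frame: x ahead of the robot, y to its left, z up, the work surface at z = 0. Lengths are in m, angles in rad, forces in N, time in s.
With the tool pointing down it reaches from about 0.4 to 0.9 m from the base axis. Payload 5.5 kg.
Tool frame: the origin (TCP) lies on the centre line of the jaws, within the pads' length; the fingertips stand 25 mm ahead of it and the grasp point (between the pads) lies 6 mm ahead of it; z points along the fingers, y is the line along which they close (so a half turn about z gives the same grasp; the last joint's range is limited). The gripper opens to 92 mm and grips with 3 to 60 N. Pads are 19 mm wide; open, the fingers measure 130 mm over their backs; the gripper's body (75 mm by 190 mm) begins 47 mm behind the grasp point.
Start: joints at [1.37, 0.501, -0.427, 1.55, 0.221, 1.138, -0.21], TCP at [0.291, -0.581, 0.252] pointing down, gripper open.
Joint ranges: [-2.88, 2.88], [-0.31, 2.03], [-1.54, 1.56], [0.2, 2.42], [-1.41, 4.55], [0.19, 2.02], [-2.57, 2.57]. Speed limits (rad/s): [2.57, 2.57, 3.14, 3.14, 3.14, 3.14, 3.14].

INTERFACE

Orientations are given as a unit quaternion [w, x, y, z].
In Python, from rig import r gives the robot as it stands.
- The arm moves only by the shell command python3 jog.py [OPENING] [FORCE], which reads ROWS from standard input. ROWS is a JSON list of rows, 1 to 5 of them, each an object with the fields x, y, z (the shift in m), yaw (a turn about the tool's z in rad); a field left out counts as zero; each row shifts and turns the commanded pose from where the row before left it, along the tool's axes as they then stand; what a row does not reach is not made up. A row lasts 1/10 s, in which the tool goes at most 0.05 m and 0.15 rad, less where a joint would pass 70% of its speed; a pose out of reach is approached as far as the arm can. OPENING is the finger opening in m, set as the command begins (- or left out keeps the last). The fingers move at their own pace and stop on an object; FORCE is the grip in N (left out, the last holds). Time passes only in rows, so rows that do not move let the fingers close. It prints the time, the measured TCP pose, the force, the opening and the grip force at its end. Input that does not fit is refused with a message, and nothing moves.
- r.get_obs(): the state, without advancing time (a new reading comes with each control period).
- r.grab_frame(name): name is "side" or "top" or "wrist"; returns the picture (400x640x3 uint8, red, green, blue); there is no depth.
- r.camera_params(name): a dict with "fov_y" (degrees; the focal length in pixels is half the picture's height over the tangent of half this angle, whatever the lens; pixels are square), "cx", "cy" (the principal point, pixels), "k1" (the pictures are not rectified: a ray, as slopes to the right and down, at radius r is drawn at 1 + k1 r^2 times it, then the intrinsics apply), "R" (3x3) and "t" (3): a world point X has camera coordinates R X + t. Camera axes: x right, y down, z forward; pixel columns grow to the right and rows downward; lengths in m; the calibration is good to about 2 mm. A picture is of the moment at which its call begins: read the wrist's pose just before it. camera_params takes no time and is no camera call; for the wrist camera it gives the pose at the moment of the call.
- r.hand_in(): hands the job in; it is judged then, once.
The state is a dict: "time_s": time; "joint_positions": joint angles; "qvel": joint speeds; "tau": joint torques, N m; "tcp_pos": TCP position; "tool_rot": TCP orientation; "contact_force": force on the tool from outside, world axes, zero at the start; "wrist_torque": the same for the moment, N m; "gripper_width": finger opening in m; "grip_force": force on a finger pad.
Only numpy, scipy, OpenCV 4.12 (cv2) and the standard library are available. Lean on these libraries where they do the work, as an engineer would, in place of code of your own. Each camera call takes 0.05 s, during which the arm holds its last target. There are 200 camera calls.

TASK

The radio lies on its face with fresh batteries in: put its battery cover back on. Hook the cover's two tongues under the ledge at the near end of the opening, pivot the cover down and press its far end until it snaps flat and flush, then slide the orange lock fully home over the cover's edge and take your hand away. Leave the mug, the dish and the two old batteries where they stand.

Things in the scene. Friction and masses are not known exactly. Their poses are not given: they have to be found in the camera images.
- radio: radio lying on its face on a felt mat, cream back up, level, 60 mm above the desk; case 200 (x) x 260 mm (y). Origin: 2 mm above the desk under the case's middle in y, 86 mm from its near edge; x away from the robot (yaw within 0.3 rad) to handle and antenna (below the panel), y left, z up. Does not slide. Panel beside the opening clear, 70 mm left, 100 right
- rim (a point): the far rim of the speaker grille, on which the radio lies: where the radio's origin is, axes as the radio's. The grille stands 10 mm proud of the face, from here to the near edge; the far part of the case hangs free. Pressed down at the opening's far end the radio rocks over this rim, several mm down there, until its far edge meets the desk; let go, it settles back level
- opening (a point): middle of the battery opening at panel level (radio frame 21.5, 20, 58 mm), axes as the radio's. Opening 115 (x) x 63 mm (y). Along both sides a 5 mm wide shoulder, 10 mm below the panel, carries the cover; batteries between lie 14 mm down or lower. Body of a fitted cover: x from -57.5 to +54.5 mm here, 1.5 mm play at each side, outer face flush with the panel
- slot (a point): middle of the opening's near end, on the panel at the ledge's edge (57.5 mm towards the robot from opening), axes as the radio's. The ledge, 4.5 mm thick, top level with the panel, roofs a pocket 16 mm long (to -x), as wide as the opening, that takes the tongues
- catch (a point): middle of the spring catch at the opening's far end, at panel level (57.5 mm from opening), axes as the radio's. Two bevelled steel noses, 20 mm to either side of here, stand 6 mm over the opening and 6 mm above the panel. The cover's far lip pushes them back by up to 4 mm and they spring over it with a click: 8 to 14 N pressed on the cover's far end, once the radio has stopped rocking
- lock (a joint): travel of the lock slide (m): 0 withdrawn, 0.010 fully home at its end stop. Starts at 0 to 0.002, moves towards the opening (radio -x), 2 N friction, stays where left. Its flat bolt slides over the far lip of a snapped cover; pushed home too early it goes under the lip and holds the cover up
- lock_rib (a point): middle of the top of the slide's orange thumb rib, 9 (x) x 22 (y) x 12 mm high, its top 14 mm above the panel; withdrawn, it lies 17.5 mm beyond the opening's far end, on its centre line. Behind it (radio +x) are 13 mm of clear panel, then free air. Track rails beside it are 2 mm high. Moves with the slide; axes as the radio's
- cover: dark grey battery cover, 45 to 90 g, lying on the desk outer face up. Body 112 (x) x 60 (y) x 10 mm with upright sides to grip across y. Origin: middle of the body's underside; z up; its two tongues at the -x end, towards the robot (yaw within 0.45 rad). 122 mm long with the tongues: it goes into the opening only tilted, tongues first
- cover_lip (a point): midway between the tips of the two tongues, at half their thickness (cover frame -66, 0, 3 mm), axes as the cover's. Each tongue is 14 wide, 3 thick, projects 10 mm from the body, 18 mm off the middle. At a tilt a, with the body's lower edge on the shoulders, its upper edge meets the ledge when the lower edge is 10 mm x sin(a) from it; so it moves in as it is lowered
- cover_rear (a point): middle of the far edge of the cover's outer face (cover frame 50, 0, 10 mm), axes as the cover's; beyond it a lip 6 mm long, 3 mm lower, goes under catch and lock. A hooked cover let go at a small tilt drops on to the catch and rests with this end about 10 mm too high until pressed
- mug: white mug with a handle, 78 mm across, 88 mm high, beyond the radio. Origin: middle of its foot; z up. Leave alone
- dish: small wooden dish of shells, 104 mm across, 24 mm high, beyond the cover. Origin: middle of its foot; z up. Leave alone
- old_cell0: used battery standing on end, 26 mm across, 50 mm high, about 120 mm on the robot's side of the cover. Origin: middle of its foot; z up. Leave alone
- old_cell1: a second used battery, like the first, 50 to 90 mm to its left. Leave alone

How it is judged:
By the outcome, as a careful person would: the job done as asked, in the order asked, and still so for the second after the job is handed in, with the robot touching nothing.
It also fails if it takes over 54 s, if anything falls off the work surface, if the arm or the gripper's body presses on something with over 40 N, if the wrist force passes 120 N, or if a joint passes its speed limit or range.

## Working session

There is one attempt and no reset: what is moved stays moved. The work goes in short steps, Python scripts to look and compute and a shell command to move; the robot and the scene stay as the last step left them, time stands still between calls to the robot, and variables do not carry over. Pictures are saved under pics/ and viewed, at most 10 in all, crops included, and the job is handed in when it is done.

```bash
ls; mkdir -p pics
python3 - <<'E'
from rig import r
import cv2,numpy as np
o=r.get_obs();print({k:np.round(v,3).tolist() for k,v in o.items()})
for n in("top","side"):
    p=r.camera_params(n);print(n,p)
    cv2.imwrite(f"pics/{n}0.png",r.grab_frame(n)[:,:,::-1])
E
```

```text
jog.py
pics
rig.py
{'time_s': 0.0, 'joint_positions': [1.37, 0.502, -0.427, 1.551, 0.221, 1.138, -0.21], 'qvel': [0.001, -0.0, -0.0, 0.001, 0.0, -0.001, 0.001], 'tau': [-0.0, -56.66, -5.816, -27.911, -0.068, 0.031, 0.0], 'tcp_pos': [0.29, -0.581, 0.251], 'tool_rot': [-0.001, 0.973, 0.23, -0.0], 'contact_force': [0.298, -0.397, 0.254], 'wrist_torque': [-0.055, -0.068, -0.027], 'grip_force': 0.0, 'gripper_width': 0.092}
top {'fov_y': 46.60516041876827, 'cx': 317.886005004143, 'cy': 190.40870523254117, 'k1': -0.12757602713946342, 'R': array([[ 0.02934934, -0.99948208, -0.01319785],
       [-0.99083378, -0.02734855, -0.1322894 ],
       [ 0.13185994,  0.01695948, -0.99112327]]), 't': array([-0.02523661,  0.60983157,  0.9398191 ])}
side {'fov_y': 43.493733923348785, 'cx': 315.11961885688805, 'cy': 203.73489316717067, 'k1': -0.13666265192295826, 'R': array([[-0.89336716, -0.44909851, -0.01434049],
       [-0.32913642,  0.6757929 , -0.65952496],
       [ 0.30588288, -0.58447797, -0.75154586]]), 't': array([0.53845019, 0.28128354, 0.82346798])}
```
View pics/top0.png

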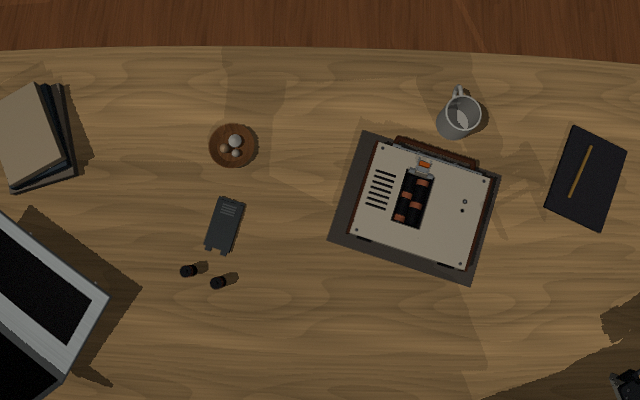

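View pics/side0.png

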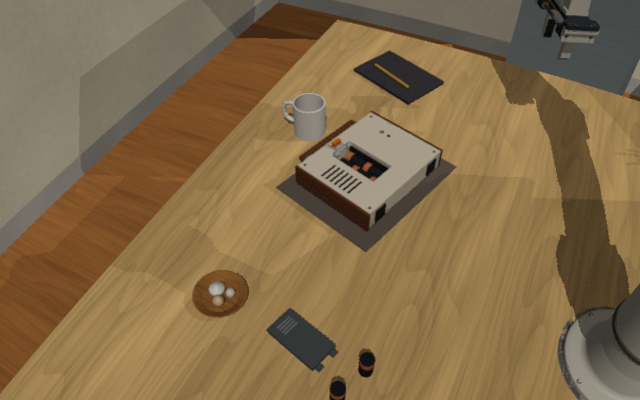

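The top view shows the cover at about (225,225) with its tongues toward the robot, the cells at (190,270) and (220,282), and the dish at (233,145). The radio is at (415,205), with its opening at (412,198), the orange lock at (425,161) and the mug at (460,115). The side view agrees.

Create h.py:
```python
import cv2,numpy as np
from rig import r
def cam(n):
    p=r.camera_params(n); f=200/np.tan(np.radians(p["fov_y"]/2))
    return f,p
def ray(p,uv):
    f=200/np.tan(np.radians(p["fov_y"]/2))
    d=(np.array(uv,float).reshape(-1,2)-[p["cx"],p["cy"]])/f
    s=d.copy()
    for _ in range(20): s=d/(1+p["k1"]*(s**2).sum(1,keepdims=True))
    D=np.c_[s,np.ones(len(s))]@p["R"]; return -p["R"].T@p["t"],D
def onz(p,uv,z):
    C,D=ray(p,uv); return C+D*((z-C[2])/D[:,2])[:,None]
def toolinfo():
    o=r.get_obs();w,x,y,z=o["tool_rot"]
    from scipy.spatial.transform import Rotation as Ro
    return o,Ro.from_quat([x,y,z,w]).as_matrix()
def delta(target):
    o,R=toolinfo(); return R.T@(np.array(target)-o["tcp_pos"])
def snap(n,name,show=True):
    p=r.camera_params(n); im=r.grab_frame(n)[:,:,::-1].copy(); cv2.imwrite(f"pics/{name}.png",im); return p,im
def rect(p,mask,z):
    c=max(cv2.findContours(mask,0,cv2.CHAIN_APPROX_NONE)[0],key=cv2.contourArea)
    w=onz(p,c.reshape(-1,2),z)[:,:2]
    return c,w,cv2.minAreaRect((w*1000).astype(np.float32))
```

Run:
```python
from h import *
p=r.camera_params("top");im=cv2.imread("pics/top0.png");hsv=cv2.cvtColor(im,cv2.COLOR_BGR2HSV)
print(hsv[225,222],hsv[235,215],hsv[215,370+70],hsv[161,425],hsv[240,345])
m=np.zeros((400,640),np.uint8);m[190:262,195:252]=255
cov=cv2.inRange(hsv,(80,0,0),(130,255,110))&m
c,w,R=rect(p,cov,.01);print("cover",R,cv2.contourArea(c))
m[:]=0;m[130:280,335:500]=255
pan=cv2.inRange(hsv,(0,0,110),(40,90,255))&m
c,w,R=rect(p,pan,.06);print("panel",R,cv2.contourArea(c)); print(cv2.boxPoints(R))
```

```text
[75 12 42] [105  12  43] [ 19  48 128] [25 34 82] [15 42 49]
cover ((531.023193359375, 196.67471313476562), (58.799224853515625, 118.9714584350586), 75.29948425292969) 1250.5
panel ((583.8663940429688, -221.90878295898438), (246.92904663085938, 200.020751953125), 73.2900619506836) 11079.0
[[ 452.57986 -311.40408]
 [ 644.15424 -368.91537]
 [ 715.15295 -132.41348]
 [ 523.57855  -74.90219]]
```

```bash
echo '[{"x":0.035,"y":-0.035,"yaw":0.144},{"x":0.03,"y":-0.04,"yaw":0.144},{"x":0.022,"y":-0.044,"yaw":0.144},{"x":0.015,"y":-0.047,"yaw":0.144},{"x":0.01,"y":-0.048,"yaw":0.144}]' | python3 jog.py; echo '[{"x":0.01,"y":-0.048},{"x":0.01,"y":-0.048},{"x":0.01,"y":-0.048},{"x":0.01,"y":-0.048},{"x":0.01,"y":-0.048}]' | python3 jog.py
python3 -c "
from h import *
print(delta([.53,.19,.25]),delta([.57,.1865,.05]),r.get_obs()['joint_positions'])"
```

```text
time_s: 0.6
tcp_pos: [0.365, -0.3436, 0.2514]
tool_rot: [-0.0, 0.991, -0.131, -0.0]
contact_force: [0.2, 0.2, -0.0]
gripper_width: 0.0917
grip_force: 0.0
time_s: 1.1
tcp_pos: [0.4746, -0.1245, 0.2517]
tool_rot: [0.0, 0.992, -0.128, -0.0]
contact_force: [1.1, -1.1, -0.2]
gripper_width: 0.0917
grip_force: 0.0
[-0.02615105 -0.31826746  0.00157839] [ 0.01341909 -0.32511276  0.20157738] [ 0.70862745  0.22685962 -0.57601318  1.93759331  0.14498614  1.01750616
 -1.75947233]
```

```bash
python3 -c "
from h import *
p,im=snap('wrist','w1');print(p)
"; echo '[{"y":-0.05},{"y":-0.05},{"y":-0.05},{"y":-0.05},{"y":-0.05}]' | python3 jog.py; echo '[{"x":-0.01,"y":-0.05},{"x":-0.014,"y":-0.018},{}]' | python3 jog.py
python3 -c "
from h import *
p,im=snap('wrist','w2')
a=cv2.imread('pics/w1.png')
cv2.imwrite('pics/w12.png',cv2.resize(np.hstack([a,im]),(800,250)))
"
```

```text
{'fov_y': 65.22354326079372, 'cx': 319.2573949109127, 'cy': 196.5656233018093, 'k1': -0.05058258471290913, 'R': array([[-2.53568706e-01, -9.67317240e-01,  5.18893636e-04],
       [-9.25853524e-01,  2.42854874e-01,  2.89511246e-01],
       [-2.80175235e-01,  7.29305727e-02, -9.57174472e-01]]), 't': array([-1.66198155e-04,  4.32983099e-01,  5.32521541e-01])}
time_s: 1.65
tcp_pos: [0.5377, 0.117, 0.2515]
tool_rot: [0.0, 0.992, -0.128, -0.0]
contact_force: [1.4, 0.3, 0.0]
gripper_width: 0.0916
grip_force: 0.0
time_s: 1.95
tcp_pos: [0.5294, 0.1917, 0.2515]
tool_rot: [-0.001, 0.992, -0.124, -0.001]
contact_force: [-0.1, -0.1, -0.3]
gripper_width: 0.092
grip_force: 0.0
```

View pics/w12.png

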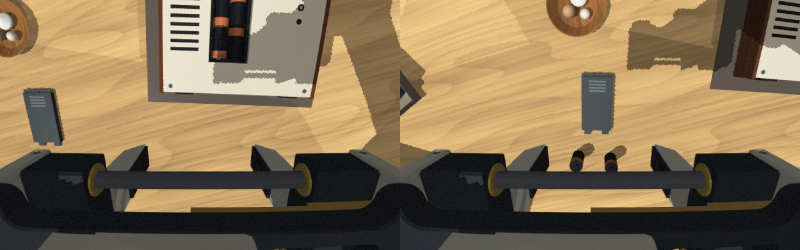

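The left picture shows the radio's panel and its opening with the batteries. The right one shows the cover centred at about (315,165) in full-size pixels, with its tongues at the bottom, and the cells at (283,255) and (340,257).

Run:
```python
from h import *
p=r.camera_params("wrist");im=cv2.imread("pics/w2.png");hsv=cv2.cvtColor(im,cv2.COLOR_BGR2HSV)
m=np.zeros((400,640),np.uint8);m[105:222,280:350]=255
cov=cv2.inRange(hsv,(80,0,0),(130,255,150))&m
c,w,R=rect(p,cov,.01);print("cover",R);print(cv2.boundingRect(c))
bx=cv2.boxPoints(R);print(bx)
# body only, open away tongues
k=cv2.morphologyEx(cov,cv2.MORPH_OPEN,np.ones((25,25),np.uint8))
c,w,R=rect(p,k,.01);print("body",R)
print(np.round(toolinfo()[1],3), -p["R"].T@p["t"])
```

```text
cover ((532.9699096679688, 193.498779296875), (57.872962951660156, 118.4894027709961), 74.14515686035156)
(291, 118, 50, 97)
[[468.07358 181.84885]
 [582.0553  149.47742]
 [597.8662  205.14871]
 [483.88452 237.52014]]
body ((541.7534790039062, 193.65272521972656), (46.58827209472656, 50.14244842529297), 75.57521057128906)
[[ 0.969 -0.249 -0.001]
 [-0.249 -0.969  0.   ]
 [-0.001 -0.    -1.   ]] [0.60615947 0.16907202 0.38388543]
```

```bash
python3 -c "
from h import *
print(delta([.5715,.1845,.0275]))"; echo '[{"x":0.022,"z":0.03,"yaw":0.02},{"x":0.0205,"z":0.045},{"z":0.05},{"z":0.05},{"z":0.03}]' | python3 jog.py; python3 -c "
from h import *
print(delta([.5715,.1845,.0275]))"
```

```text
[ 0.04103231 -0.00630448  0.22378625]
time_s: 2.5
tcp_pos: [0.5709, 0.171, 0.0423]
tool_rot: [0.002, 0.99, -0.139, -0.002]
contact_force: [-0.3, -0.6, 0.3]
gripper_width: 0.0917
grip_force: 0.0
[-0.00308985 -0.01323544  0.01477315]
```

```bash
echo '[{"x":-0.003,"y":-0.013,"yaw":-0.008},{"z":0.0145},{}]' | python3 jog.py ; echo '[{},{},{},{},{}]' | python3 jog.py 0.05 4
```

```text
time_s: 2.8
tcp_pos: [0.5726, 0.1867, 0.0304]
tool_rot: [0.001, 0.991, -0.134, -0.001]
contact_force: [-0.8, -1.0, 0.2]
gripper_width: 0.0915
grip_force: 0.0
time_s: 3.3
tcp_pos: [0.5737, 0.1883, 0.0328]
tool_rot: [0.0, 0.991, -0.134, 0.0]
contact_force: [0.7, -0.7, 2.1]
gripper_width: 0.0598
grip_force: 4.0
```

```bash
echo '[{},{}]' | python3 jog.py;echo '[{"z":0.005},{},{}]' | python3 jog.py 0.08; echo '[{},{},{}]' | python3 jog.py 0.05 4
```

```text
time_s: 3.5
tcp_pos: [0.5737, 0.1884, 0.0327]
tool_rot: [0.0, 0.991, -0.134, 0.0]
contact_force: [-0.1, -1.0, 4.3]
gripper_width: 0.0601
grip_force: 4.0
time_s: 3.8
tcp_pos: [0.5727, 0.1888, 0.0266]
tool_rot: [0.0, 0.991, -0.134, -0.001]
contact_force: [0.3, -0.2, -0.2]
gripper_width: 0.0776
grip_force: 0.0
time_s: 4.1
tcp_pos: [0.5733, 0.1887, 0.0272]
tool_rot: [-0.0, 0.991, -0.134, 0.0]
contact_force: [0.2, -0.0, 0.2]
gripper_width: 0.0605
grip_force: 0.0
```

```bash
echo '[{},{},{"z":-0.03},{"z":-0.05},{"z":-0.05}]' | python3 jog.py;echo '[{},{}]' | python3 jog.py
python3 - <<'E'
from h import *
p,s=snap('side','s2');p,w=snap('wrist','w3')
cv2.imwrite('pics/s2c.png',np.hstack([cv2.resize(s[180:380,180:400],(440,400)),cv2.resize(w[60:260,220:400],(360,400))]))
E
```

```text
time_s: 4.6
tcp_pos: [0.5722, 0.1883, 0.1577]
tool_rot: [0.0, 0.991, -0.134, -0.001]
contact_force: [1.9, 0.6, -0.6]
gripper_width: 0.0598
grip_force: 4.0
time_s: 4.8
tcp_pos: [0.5743, 0.1888, 0.1589]
tool_rot: [-0.0, 0.991, -0.134, 0.002]
contact_force: [-0.5, -0.1, -1.5]
gripper_width: 0.0602
grip_force: 4.0
```

View pics/s2c.png

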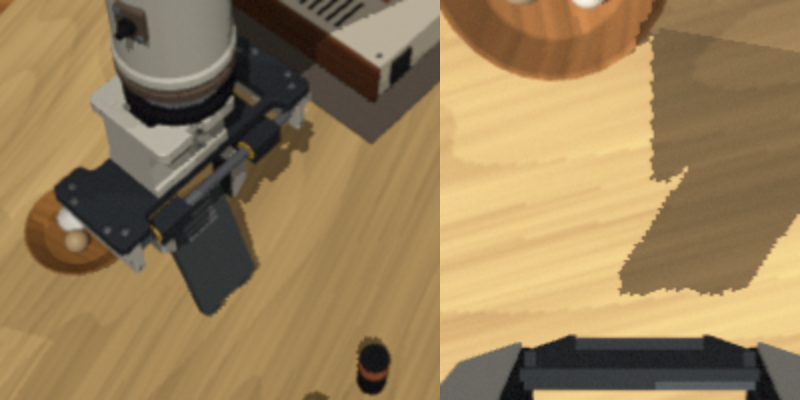

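The cover hangs nose-down from the pads. Its nose corners are at about (283,337) and (308,312) in full side-view pixels.

```bash
cat >> h.py <<'E'
def nose(p,uv):
    "point of the tool's xz plane seen at uv, in tool axes from the TCP"
    o,R=toolinfo();C,D=ray(p,uv);n=R[:,1]
    X=C+D*((o["tcp_pos"]-C)@n/(D@n))[:,None]
    return (X-o["tcp_pos"])@R
def side_tilt(im,box,z=None):
    hsv=cv2.cvtColor(im,cv2.COLOR_BGR2HSV);m=np.zeros((400,640),np.uint8);x0,y0,x1,y1=box;m[y0:y1,x0:x1]=255
    return cv2.inRange(hsv,(75,0,0),(135,255,130))&m
E
python3 - <<'E'
from h import *
p=r.camera_params("side");im=cv2.imread("pics/s2.png")
m=side_tilt(im,(262,280,312,342));c=max(cv2.findContours(m,0,1)[0],key=cv2.contourArea).reshape(-1,2)
print(c.tolist())
v=nose(p,[[296,325],[283.5,337.5],[308.5,312.5]])*1000
print(v, np.degrees(np.arctan2(v[:,2]-10,-v[:,0])))
E
```

```text
[[266, 280], [265, 281], [264, 282], [263, 283], [262, 283], [262, 284], [262, 285], [262, 286], [262, 287], [262, 288], [262, 289], [262, 290], [262, 291], [262, 292], [262, 293], [262, 294], [262, 295], [262, 296], [262, 297], [262, 298], [262, 299], [262, 300], [262, 301], [263, 300], [263, 299], [264, 298], [265, 298], [266, 298], [267, 298], [268, 298], [269, 298], [270, 299], [269, 300], [268, 300], [269, 300], [270, 300], [271, 301], [270, 302], [269, 302], [270, 303], [270, 304], [269, 305], [268, 306], [267, 306], [267, 307], [268, 308], [268, 309], [269, 310], [269, 311], [270, 312], [270, 313], [271, 314], [271, 315], [272, 316], [272, 317], [273, 318], [273, 319], [274, 320], [274, 321], [275, 322], [275, 323], [276, 324], [276, 325], [277, 326], [277, 327], [277, 328], [278, 329], [278, 330], [279, 331], [279, 332], [280, 333], [281, 334], [281, 335], [282, 335], [283, 336], [284, 336], [285, 336], [286, 335], [287, 334], [288, 333], [289, 332], [289, 331], [288, 330], [289, 329], [290, 329], [291, 328], [292, 327], [293, 326], [294, 325], [295, 324], [296, 323], [297, 3
[... 456 characters left out ...]
87], [294, 286], [294, 285], [293, 284], [293, 283], [293, 282], [292, 281], [292, 280], [291, 280], [290, 280], [289, 280], [288, 280], [287, 280], [286, 280], [285, 280], [286, 280], [287, 280], [288, 281], [288, 282], [287, 283], [286, 282], [285, 282], [284, 282], [283, 282], [282, 281], [283, 280], [282, 280], [282, 281], [281, 282], [280, 281], [279, 280], [278, 280], [277, 280], [276, 280], [275, 280], [274, 280], [273, 280], [272, 280], [271, 280], [270, 280], [269, 280], [268, 280], [267, 280]]
[[-3.45238774e+01  5.15418019e-14  1.05636891e+02]
 [ 4.01966085e+00  6.74611518e-14  2.04760021e+02]
 [-6.59814493e+01  4.18207066e-14  2.48471174e+01]] [70.15096889 91.18236231 12.68145081]
```

```bash
echo '[{"z":0.03},{"z":0.02},{"z":0.02},{"z":0.015},{"z":0.014}]' | python3 jog.py;echo '[{},{}]' | python3 jog.py - 30; echo '[{},{"z":-0.04},{"z":-0.05},{},{}]' | python3 jog.py
python3 - <<'E'
from h import *
p,s=snap('side','s3');p,w=snap('wrist','w4')
cv2.imwrite('pics/s3c.png',np.hstack([cv2.resize(s[180:380,180:400],(440,400)),cv2.resize(w[60:260,220:400],(360,400))]))
E
```

```text
time_s: 5.4
tcp_pos: [0.5718, 0.188, 0.0558]
tool_rot: [0.001, 0.991, -0.134, -0.002]
contact_force: [0.2, -1.0, 0.1]
gripper_width: 0.0597
grip_force: 4.0
time_s: 5.6
tcp_pos: [0.5722, 0.1886, 0.0574]
tool_rot: [0.0, 0.991, -0.133, -0.001]
contact_force: [0.2, -0.8, -0.8]
gripper_width: 0.0588
grip_force: 30.0
time_s: 6.1
tcp_pos: [0.5747, 0.189, 0.1508]
tool_rot: [-0.001, 0.991, -0.134, 0.002]
contact_force: [-0.6, -0.3, -1.8]
gripper_width: 0.0588
grip_force: 30.0
```

View pics/s3c.png

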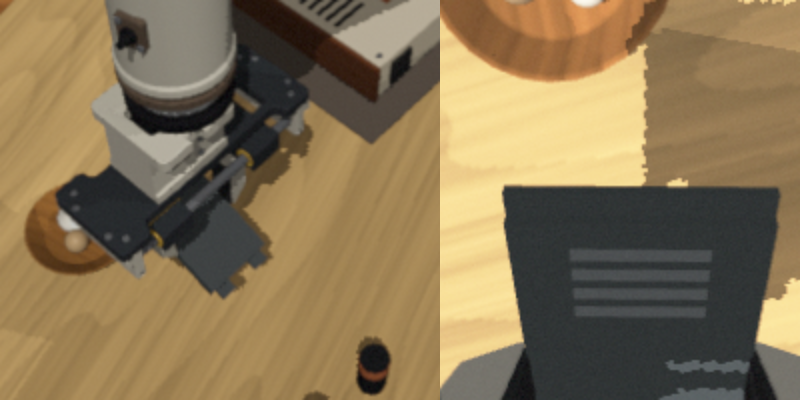

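The cover is now moderately tilted and held at 30 N. Its tongue tips are at about (290,327) and (315,306) in the side view, and its far lip edge runs along row 153 of the wrist view, columns 251 to 389.

Run:
```python
from h import *
pw=r.camera_params("wrist");ps=r.camera_params("side")
im=cv2.imread("pics/s3.png")
m=side_tilt(im,(270,285,330,335));c=max(cv2.findContours(m,0,1)[0],key=cv2.contourArea).reshape(-1,2)
u=c@[1,1.]; # furthest along the nose direction (right-down)
print(c[np.argsort(-u)[:14]].tolist(), c[c[:,1].argmax()],c[c[:,0].argmax()])
v=nose(ps,[[302.5,317],[302,316]])*1000;print("nose",v)
v=nose(pw,[[320,153.5],[320,170.5]])*1000;print("lip,rear ray in plane",v)
# depth of lip edge by width 60mm
C,D=ray(pw,[[251.5,153.5],[389,153.5],[252.5,171],[387.5,171]])
o,R=toolinfo()
for i in(0,2):
    s=.06/np.linalg.norm(D[i]-D[i+1]);print((C+s*(D[i]+D[i+1])/2-o["tcp_pos"])@R*1000)
```

```text
[[308, 312], [309, 311], [310, 310], [311, 309], [296, 323], [293, 326], [294, 325], [292, 327], [295, 324], [311, 308], [307, 312], [306, 312], [291, 327], [306, 311]] [291 327] [311 309]
nose [[-5.26771885e+01 -3.08005668e-14  4.72869744e+01]
 [-5.16947210e+01  3.77725205e-15  4.52045289e+01]]
lip,rear ray in plane [[ 7.62719424e+01  1.04038567e-14 -1.21694076e+02]
 [ 7.57008494e+01  1.19926473e-14 -1.21867917e+02]]
[56.6193019   0.43126183  2.93527552]
[48.74995978  0.328296    3.28876996]
```

Run:
```python
from h import *
p={'fov_y': 65.22354326079372,'cx':319.2573949109127,'cy':196.5656233018093,'k1':-0.05058258471290913,'R':np.array([[-2.53568706e-01,-9.67317240e-01,5.18893636e-04],[-9.25853524e-01,2.42854874e-01,2.89511246e-01],[-2.80175235e-01,7.29305727e-02,-9.57174472e-01]]),'t':np.array([-1.66198155e-04,4.32983099e-01,5.32521541e-01])}
im=cv2.imread("pics/w1.png");hsv=cv2.cvtColor(im,cv2.COLOR_BGR2HSV)
def fit(pts,z=.06):
    w=onz(p,pts,z)[:,:2]*1000;vx,vy,x,y=cv2.fitLine(w.astype(np.float32),cv2.DIST_HUBER,0,.01,.01).ravel();return np.round([x,y,np.arctan(vy/vx)],3)
V=hsv[:,:,2].astype(int);S=hsv[:,:,1].astype(int)
light=((V>90)&(S<110)).astype(np.uint8)*255
cv2.imwrite("pics/w1m.png",np.hstack([cv2.resize(light[0:180,230:550],(0,0),fx=1.2,fy=1.2),cv2.resize(im[0:180,230:550,0],(0,0),fx=1.2,fy=1.2)]))
p2=r.camera_params("top");im2=cv2.imread("pics/top0.png")
cv2.imwrite("pics/topc.png",np.vstack([cv2.resize(im2[125:290,325:505],(0,0),fx=1.8,fy=1.8),np.zeros((1,324,3),np.uint8)]))
a=cv2.resize(im[0:180,230:550],(0,0),fx=1.5,fy=1.5);b=cv2.resize(im2[140:240,370:450],(0,0),fx=4,fy=4)[:400]
H=np.zeros((400,800,3),np.uint8);H[:270,:480]=a;H[:400,480:800]=b;cv2.imwrite("pics/rad.png",H)
```

```text
(no output)
```

View pics/rad.png

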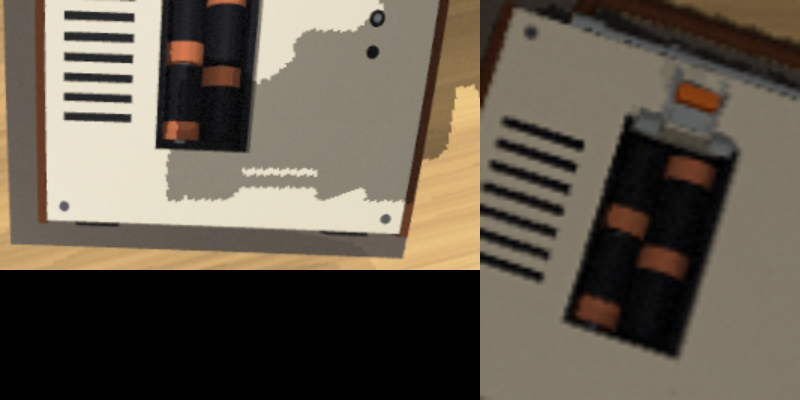

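The wrist view (scale 1.5, offset (230,0)) shows the opening's near-left corner at (156,148) and near-right at (249,152). The top crop (scale 4) shows the opening's four corners at full pixels of about (391,220), (419,229), (407,169) and (434,178), with the orange rib at about (424,164).

```bash
cat > rad.py <<'E'
from h import *
pw={'fov_y': 65.22354326079372,'cx':319.2573949109127,'cy':196.5656233018093,'k1':-0.05058258471290913,'R':np.array([[-2.53568706e-01,-9.67317240e-01,5.18893636e-04],[-9.25853524e-01,2.42854874e-01,2.89511246e-01],[-2.80175235e-01,7.29305727e-02,-9.57174472e-01]]),'t':np.array([-1.66198155e-04,4.32983099e-01,5.32521541e-01])}
def edge(im,a,b,half=6,n=25):
    "subpixel edge points near the segment a-b"
    g=cv2.GaussianBlur(cv2.cvtColor(im,cv2.COLOR_BGR2GRAY),(0,0),.7).astype(np.float32)
    a,b=np.array(a,float),np.array(b,float);t=(b-a)/np.linalg.norm(b-a);nn=np.array([-t[1],t[0]])
    s=np.arange(-half,half+.01,.25);out=[]
    for k in np.linspace(.08,.92,n):
        q=(a+k*(b-a)+s[:,None]*nn).astype(np.float32)
        v=cv2.remap(g,q[:,0].copy(),q[:,1].copy(),cv2.INTER_LINEAR).ravel();d=np.abs(np.gradient(v))
        i=d.argmax();w=slice(max(0,i-4),i+5);out.append((q[w]*d[w,None]).sum(0)/d[w].sum())
    return np.array(out)
def line(p,im,a,b,**k):
    w=onz(p,edge(im,a,b,**k),.06)[:,:2]*1000
    v=cv2.fitLine(w.astype(np.float32),cv2.DIST_HUBER,0,.01,.01).ravel();return v
def X(l,m):
    return l[2:]+l[:2]*np.linalg.solve(np.c_[l[:2],-m[:2]],m[2:]-l[2:])[0]
if __name__=="__main__":
    pt=r.camera_params("top")
    for nm,p,im,L,N,Rr in(("wrist",pw,cv2.imread("pics/w1.png"),((338.7,0),(334,98.7)),((334,98.7),(396,101.3)),((402.7,0),(396,101.3))),
      ("top",pt,cv2.imread("pics/top0.png"),((407.5,169.2),(391.2,220)),((391.2,220),(419.2,228.8)),((434.5,178.2),(419.2,228.8)))):
        l,n,q=[line(p,im,*e,half=h) for e,h in((L,4),(N,4),(Rr,4))]
        A,B=X(l,n),X(q,n)
        print(nm,"yaws",np.arctan(l[1]/l[0]),np.arctan(q[1]/q[0]),np.arctan(-n[0]/n[1]),"slot",(A+B)/2,"w",np.linalg.norm(A-B))
E
python3 rad.py
```

```text
wrist yaws -0.29447573 -0.30456784 -0.296424 slot [ 541.2229  -188.26187] w 61.781517
top yaws -0.29107523 -0.28961143 -0.28307253 slot [ 541.71014 -188.0343 ] w 61.940014
```

```bash
python3 - <<'E'
from h import *
print(delta([.5918,-.2033,.15])*1000)
o,R=toolinfo()
def proj(n,P):
    p=r.camera_params(n);f=cam(n)[0];c=P@p["R"].T+p["t"];s=c[:,:2]/c[:,2:];s=s*(1+p["k1"]*(s**2).sum(1,keepdims=True));return s*f+[p["cx"],p["cy"]]
for a in (20,23.4,27):
  for zz in(.056,.048):
    print(a,zz,proj("side",o["tcp_pos"]+np.array([[-.055,-.025,zz],[-.055,.025,zz]])@R.T).round(1).tolist())
E
echo '[{"y":0.02,"z":-0.01,"yaw":0.012},{"y":0.045,"z":-0.01,"yaw":0.012},{"y":0.045},{"y":0.045},{"y":0.045}]' | python3 jog.py;echo '[{"y":0.045},{"y":0.045},{"y":0.045},{"y":0.03},{}]' | python3 jog.py; python3 -c "
from h import *
print(delta([.5966,-.2047,.135])*1000)"
```

```text
[122.13720168 372.32583348  -1.7765302 ]
20 0.056 [[293.0, 331.0], [314.3, 310.2]]
20 0.048 [[292.7, 328.7], [314.2, 307.7]]
23.4 0.056 [[293.0, 331.0], [314.3, 310.2]]
23.4 0.048 [[292.7, 328.7], [314.2, 307.7]]
27 0.056 [[293.0, 331.0], [314.3, 310.2]]
27 0.048 [[292.7, 328.7], [314.2, 307.7]]
time_s: 6.7
tcp_pos: [0.5148, -0.0049, 0.1668]
tool_rot: [0.0, 0.989, -0.145, -0.001]
contact_force: [0.5, -0.6, -1.3]
gripper_width: 0.0591
grip_force: 30.0
time_s: 7.2
tcp_pos: [0.4659, -0.1665, 0.1666]
tool_rot: [0.001, 0.989, -0.15, -0.002]
contact_force: [-0.3, 0.4, -1.6]
gripper_width: 0.0586
grip_force: 30.0
[136.28060657  -2.28469418  31.12910457]
```

```bash
echo '[{"x":0.04,"y":-0.002,"z":0.005},{"x":0.048,"z":0.01},{"x":0.036,"z":0.01},{"x":0.012},{}]' | python3 jog.py;echo '[{}]' | python3 jog.py
python3 - <<'E'
from h import *
print(delta([.5966,-.2047,.135])*1000)
_,t=snap('top','t5');_,s=snap('side','s5');snap('wrist','w5')
H=np.hstack([cv2.resize(t[150:260,370:480],(400,400),interpolation=cv2.INTER_CUBIC),cv2.resize(s[110:220,290:400],(400,400),interpolation=cv2.INTER_CUBIC)])
cv2.imwrite('pics/ts5.png',H)
E
```

```text
time_s: 7.7
tcp_pos: [0.6007, -0.1973, 0.141]
tool_rot: [-0.001, 0.989, -0.145, -0.001]
contact_force: [0.0, 0.8, -0.8]
gripper_width: 0.0586
grip_force: 30.0
time_s: 7.8
tcp_pos: [0.5988, -0.1971, 0.1418]
tool_rot: [-0.001, 0.989, -0.145, -0.002]
contact_force: [-1.1, -0.3, -0.4]
gripper_width: 0.0585
grip_force: 30.0
[0.1292562  7.9297473  6.81583065]
```

View pics/ts5.png

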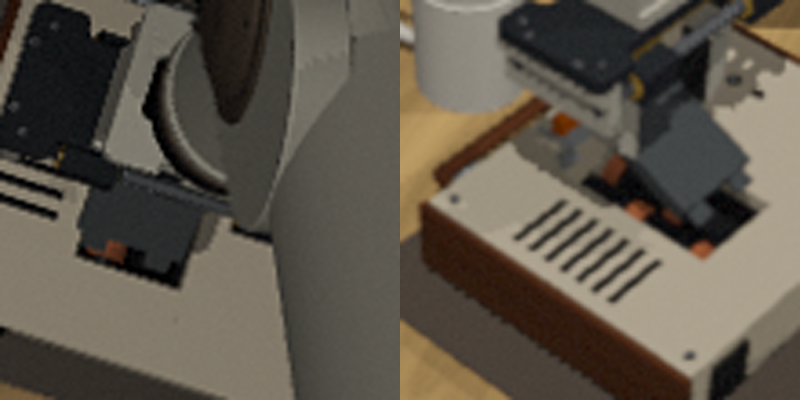

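The cover hovers over the opening's near part. The tongue tips in the side view are at about (372.5,171) and (386.3,159.5) in full pixels. In the top crop its front edge runs from (80,245) to (190,285), inside the opening's width.

Run:
```python
from h import *
ps=r.camera_params("side");print("nose",nose(ps,[[379.4,165.2],[379.4,166.2],[380.4,165.2]])*1000)
pt=r.camera_params("top");pw=r.camera_params("wrist")
im=cv2.imread("pics/w5.png");g=cv2.cvtColor(im,cv2.COLOR_BGR2GRAY)
o,R=toolinfo();print(np.arctan2(R[1,0],R[0,0]))
t=cv2.imread("pics/t5.png");w=cv2.imread("pics/w5.png")
cv2.imwrite("pics/tw5.png",np.hstack([cv2.resize(t[190:235,385:430],(400,400),interpolation=cv2.INTER_CUBIC),cv2.resize(w[60:260,220:420],(400,400))]))
```

```text
nose [[-5.67363086e+01 -1.85985702e-14  5.41201830e+01]
 [-5.70084807e+01 -2.18658833e-15  5.68187485e+01]
 [-5.91937946e+01  1.24249682e-14  5.24922756e+01]]
-0.2915975262281452
```

View pics/tw5.png

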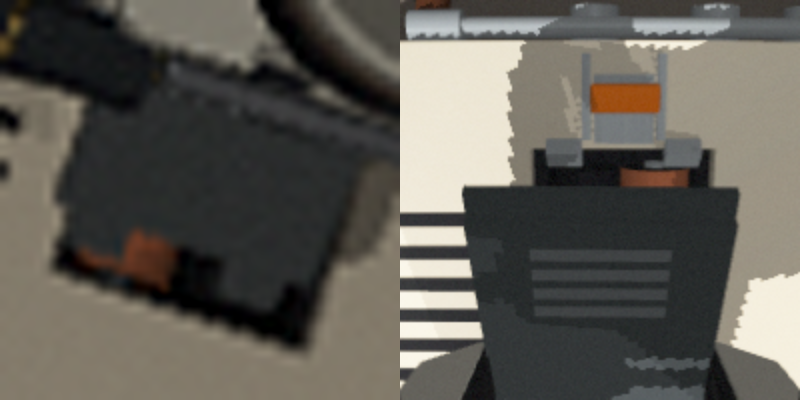

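```bash
echo '[{"x":0.002,"y":0.008},{"z":0.01},{"z":0.01},{"z":0.008},{}]' | python3 jog.py;python3 -c "
from h import *
print(delta([.5966,-.2047,.135])*1000)"
```

```text
time_s: 8.45
tcp_pos: [0.598, -0.2061, 0.1131]
tool_rot: [-0.0, 0.989, -0.146, -0.002]
contact_force: [-0.0, -0.3, -1.1]
gripper_width: 0.0588
grip_force: 30.0
[ -1.88129022  -0.96573463 -21.93046209]
```

```bash
echo '[{"y":-0.001,"z":0.003},{"z":0.004},{},{}]' | python3 jog.py;python3 - <<'E'
from h import *
o,R=toolinfo();print(delta([.5966,-.2047,.135])*1000)
p,w=snap('wrist','w6');hsv=cv2.cvtColor(w,cv2.COLOR_BGR2HSV)
m=cv2.inRange(hsv,(5,170,120),(20,255,255));m[200:]=0
c=max(cv2.findContours(m,0,1)[0],key=cv2.contourArea);(u,v),_,_=cv2.minAreaRect(c)
X=onz(p,[[u,v]],.074)[0];print("rib",X,"tool",(X-o["tcp_pos"])@R*1000)
s=np.array([.5414,-.1882]);e=np.array([.9577,-.2879]);n=np.array([.2879,.9577]);print("rib in slot",(X[:2]-s)@np.c_[e,n]*1000)
E
```

```text
time_s: 8.85
tcp_pos: [0.5999, -0.2057, 0.1083]
tool_rot: [0.0, 0.989, -0.146, 0.0]
contact_force: [-0.0, -0.7, 0.2]
gripper_width: 0.0587
grip_force: 30.0
[-3.42908610e+00  2.35855671e-02 -2.67111486e+01]
rib [ 0.66743623 -0.22663459  0.074     ] tool [70.71822353  0.63511982 34.29459032]
rib in slot [131.77021567  -0.52297619]
```

```bash
echo '[{"z":0.003},{"x":-0.004},{"x":-0.003},{}]' | python3 jog.py; echo '[{"x":-0.002},{}]' | python3 jog.py; echo '[{"x":-0.001},{}]' | python3 jog.py; python3 -c "
from h import *
print(delta([.5966,-.2047,.135])*1000)"
```

```text
time_s: 9.3
tcp_pos: [0.5925, -0.2036, 0.1052]
tool_rot: [0.0, 0.989, -0.146, -0.0]
contact_force: [0.1, -0.1, -0.2]
gripper_width: 0.0585
grip_force: 30.0
time_s: 9.5
tcp_pos: [0.591, -0.2031, 0.1053]
tool_rot: [0.0, 0.989, -0.146, -0.0]
contact_force: [-0.0, -0.1, -1.0]
gripper_width: 0.0587
grip_force: 30.0
time_s: 9.7
tcp_pos: [0.5902, -0.2028, 0.1053]
tool_rot: [0.0, 0.989, -0.146, 0.0]
contact_force: [-0.8, 0.4, -1.6]
gripper_width: 0.0584
grip_force: 30.0
[  6.66541707  -0.05137715 -29.71511713]
```

```bash
echo '[{"x":-0.0015},{}]' | python3 jog.py; echo '[{"x":-0.0015},{}]' | python3 jog.py;  python3 -c "
from h import *
print(delta([.5966,-.2047,.135])*1000)
_,s=snap('side','s7');_,t=snap('top','t7')
H=np.hstack([cv2.resize(t[190:235,385:430],(400,400),interpolation=cv2.INTER_CUBIC),cv2.resize(s[130:190,340:400],(400,400),interpolation=cv2.INTER_CUBIC)])
cv2.imwrite('pics/ts7.png',H)"
```

```text
time_s: 9.9
tcp_pos: [0.5886, -0.2024, 0.1052]
tool_rot: [-0.0, 0.989, -0.146, -0.0]
contact_force: [0.3, 0.5, -1.1]
gripper_width: 0.0589
grip_force: 30.0
time_s: 10.1
tcp_pos: [0.5872, -0.2019, 0.1052]
tool_rot: [0.0, 0.989, -0.146, -0.0]
contact_force: [0.6, 0.1, -0.3]
gripper_width: 0.059
grip_force: 30.0
[  9.83252266  -0.08513942 -29.78572878]
```

View pics/ts7.png

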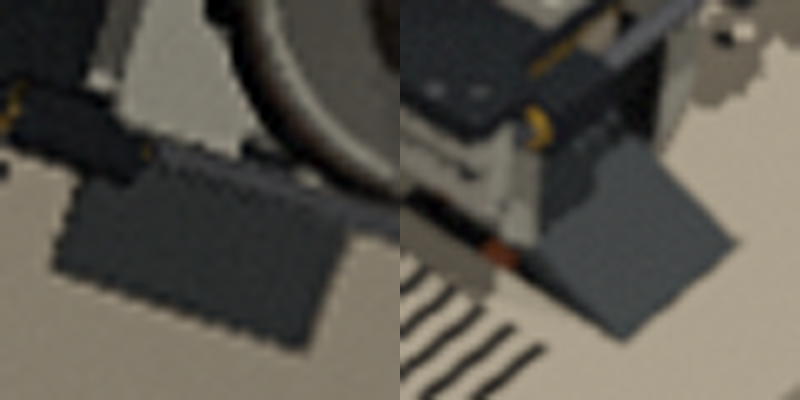

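The tongues are now hidden under the ledge, and the cover's upper edge coincides with the opening's near edge in both views. Next I lower it while following the pivot.

```bash
echo '[{"z":0.002},{"x":0.001,"z":0.003},{}]' | python3 jog.py - 10; echo '[{"x":0.001,"z":0.003},{"x":0.001,"z":0.003},{}]' | python3 jog.py;python3 -c "
from h import *
print(delta([.5966,-.2047,.135])*1000)"
```

```text
time_s: 10.5
tcp_pos: [0.5887, -0.2024, 0.1001]
tool_rot: [-0.0, 0.989, -0.146, 0.0]
contact_force: [1.5, 0.2, 0.6]
gripper_width: 0.0598
grip_force: 10.0
time_s: 10.8
tcp_pos: [0.5903, -0.2028, 0.0938]
tool_rot: [-0.0, 0.989, -0.146, -0.0]
contact_force: [0.9, 0.2, 0.7]
gripper_width: 0.0595
grip_force: 10.0
[  6.59211036  -0.05754164 -41.21121143]
```

```bash
echo '[{"x":0.0005,"z":0.0025},{"x":0.0005,"z":0.0025},{}]' | python3 jog.py;python3 - <<'E'
from h import *
print(delta([.5966,-.2047,.135])*1000)
_,s=snap('side','s8');_,w=snap('wrist','w8')
H=np.hstack([cv2.resize(s[120:190,330:400],(400,400),interpolation=cv2.INTER_CUBIC),cv2.resize(w[60:260,220:420],(400,400))])
cv2.imwrite('pics/sw8.png',H)
E
```

```text
time_s: 11.1
tcp_pos: [0.591, -0.2031, 0.0888]
tool_rot: [-0.0, 0.989, -0.146, -0.0]
contact_force: [0.2, 0.2, 0.7]
gripper_width: 0.0595
grip_force: 10.0
[ 5.77855812e+00 -3.78296365e-02 -4.61997416e+01]
```

View pics/sw8.png

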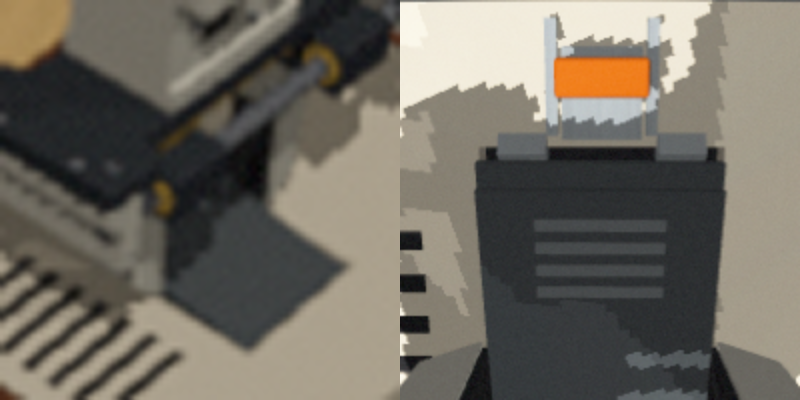

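The wrist view shows the cover centred in the opening, columns 476–725 against 480–722, with its far lip just at the two noses. I release here, then go up and press with closed fingers.

```bash
echo '[{},{},{},{"z":-0.015},{"z":-0.02}]' | python3 jog.py 0.08; echo '[{"x":0.02},{"x":0.022},{},{},{}]' | python3 jog.py 0.0 20
python3 - <<'E'
from h import *
print(delta([.6314,-.2153,.094])*1000)
_,w=snap('wrist','w9');g=cv2.cvtColor(w,cv2.COLOR_BGR2HSV);print(g[60:200:4,320].tolist())
E
```

```text
time_s: 11.7
tcp_pos: [0.5903, -0.2028, 0.1243]
tool_rot: [-0.0, 0.989, -0.146, -0.001]
contact_force: [0.5, -0.4, 1.0]
gripper_width: 0.08
grip_force: 0.0
time_s: 12.2
tcp_pos: [0.6305, -0.2149, 0.1243]
tool_rot: [-0.0, 0.989, -0.145, -0.001]
contact_force: [-0.6, -0.5, -0.1]
gripper_width: 0.0443
grip_force: 0.0
[ 1.03276962  0.14716862 30.32430574]
[[18, 114, 125], [18, 121, 112], [17, 117, 120], [18, 120, 121], [18, 122, 125], [18, 117, 124], [5, 115, 51], [11, 156, 54], [11, 164, 59], [8, 178, 56], [11, 155, 56], [20, 40, 58], [5, 49, 63], [13, 40, 58], [22, 45, 63], [19, 33, 61], [84, 14, 92], [90, 10, 107], [110, 9, 85], [20, 45, 102], [21, 38, 133], [22, 36, 129], [20, 35, 131], [20, 36, 126], [99, 18, 101], [13, 95, 97], [13, 231, 126], [13, 219, 128], [14, 255, 127], [14, 247, 126], [94, 15, 117], [98, 9, 120], [78, 13, 97], [30, 12, 41], [7, 101, 43]]
```

```bash
echo '[{"x":0.001},{},{"z":0.01},{"z":0.01},{"z":0.006}]' | python3 jog.py; echo '[{"z":0.002},{}]' | python3 jog.py; echo '[{"z":0.003},{}]' | python3 jog.py; echo '[{"z":0.003},{}]' | python3 jog.py
```

```text
time_s: 12.75
tcp_pos: [0.6313, -0.2153, 0.0964]
tool_rot: [-0.0, 0.989, -0.146, -0.001]
contact_force: [0.9, 1.1, -0.3]
gripper_width: 0.002
grip_force: 0.0
time_s: 12.95
tcp_pos: [0.632, -0.2153, 0.0954]
tool_rot: [-0.0, 0.989, -0.146, -0.001]
contact_force: [0.3, -0.1, -0.1]
gripper_width: 0.0005
grip_force: 0.0
time_s: 13.15
tcp_pos: [0.6325, -0.2155, 0.0933]
tool_rot: [-0.0, 0.989, -0.146, 0.0]
contact_force: [-1.9, -0.1, 1.8]
gripper_width: 0.0005
grip_force: 0.7
time_s: 13.35
tcp_pos: [0.6331, -0.2157, 0.0906]
tool_rot: [0.0, 0.989, -0.146, 0.001]
contact_force: [2.2, -0.0, 2.4]
gripper_width: 0.0004
grip_force: 1.4
```

```bash
for i in 1; do echo '[{"z":0.002},{}]' | python3 jog.py; echo '[{"z":0.002},{}]' | python3 jog.py;echo '[{"z":0.002},{}]' | python3 jog.py; done | grep -v -e rot -e grip
```

```text
time_s: 13.55
tcp_pos: [0.6329, -0.2157, 0.0885]
contact_force: [1.0, -0.7, 2.3]
time_s: 13.75
tcp_pos: [0.6336, -0.2158, 0.0869]
contact_force: [3.4, -1.0, 5.0]
time_s: 13.95
tcp_pos: [0.6336, -0.2158, 0.0853]
contact_force: [2.6, -0.6, 6.3]
```

```bash
(echo '[{"z":0.002},{}]' | python3 jog.py; echo '[{"z":0.002},{}]' | python3 jog.py;echo '[{"z":0.002},{}]' | python3 jog.py) | grep -v -e rot -e grip
```

```text
time_s: 14.15
tcp_pos: [0.6317, -0.2153, 0.082]
contact_force: [-1.4, 0.1, 0.2]
time_s: 14.35
tcp_pos: [0.6325, -0.2156, 0.0809]
contact_force: [1.4, -0.2, 7.7]
time_s: 14.55
tcp_pos: [0.6327, -0.2156, 0.0806]
contact_force: [-4.5, 0.4, 18.8]
```

```bash
(echo '[{"z":-0.01},{"z":-0.01},{},{},{}]' | python3 jog.py; echo '[{"z":0.008},{},{}]' | python3 jog.py;echo '[{"z":0.002},{},{}]' | python3 jog.py;echo '[{"z":0.002},{},{}]' | python3 jog.py;echo '[{"z":0.002},{},{}]' | python3 jog.py) | grep -v -e rot -e grip
```

```text
time_s: 15.05
tcp_pos: [0.6318, -0.2154, 0.0974]
contact_force: [-0.0, 0.2, -0.1]
time_s: 15.35
tcp_pos: [0.6318, -0.2153, 0.0893]
contact_force: [-0.2, 0.6, 0.0]
time_s: 15.65
tcp_pos: [0.6325, -0.2155, 0.0883]
contact_force: [0.4, 0.0, 0.3]
time_s: 15.95
tcp_pos: [0.6323, -0.2155, 0.0862]
contact_force: [0.3, 0.1, -0.2]
time_s: 16.25
tcp_pos: [0.633, -0.2157, 0.0848]
contact_force: [1.5, -0.2, 3.6]
```

```bash
(echo '[{"z":-0.02},{"z":-0.022},{"x":0.02},{"x":0.02},{"x":0.019}]' | python3 jog.py) | grep -v -e rot -e grip
python3 - <<'E'
from h import *
print(delta([.687,-.232,.093])*1000)
p=r.camera_params("top");print("mug rim",onz(p,[[443,115],[480,118],[461,96],[461,136]],.088)[:,:2])
E
```

```text
time_s: 16.75
tcp_pos: [0.6891, -0.2328, 0.1262]
contact_force: [-0.6, -0.1, 0.4]
[-2.21863724 -0.15832071 33.2345798 ]
mug rim [[ 0.76865606 -0.26317131]
 [ 0.76525509 -0.34153589]
 [ 0.8115259  -0.30232245]
 [ 0.72515761 -0.30016325]]
```

```bash
(echo '[{"z":0.015},{"z":0.018},{},{}]' | python3 jog.py;echo '[{"x":-0.004},{}]' | python3 jog.py;echo '[{"x":-0.002},{}]' | python3 jog.py;echo '[{"x":-0.002},{}]' | python3 jog.py;echo '[{"x":-0.002},{}]' | python3 jog.py) | grep -v -e rot -e grip; python3 -c "
from h import *
print((np.array(r.get_obs()['tcp_pos'])[:2]-[.5414,-.1882])@[[.9577,.2879],[-.2879,.9577]]*1000)"
```

```text
time_s: 17.15
tcp_pos: [0.6868, -0.2319, 0.0912]
contact_force: [0.1, 0.3, 0.5]
time_s: 17.35
tcp_pos: [0.6848, -0.2313, 0.094]
contact_force: [0.2, 0.9, 0.2]
time_s: 17.55
tcp_pos: [0.6831, -0.2309, 0.0939]
contact_force: [0.2, 0.2, 0.2]
time_s: 17.75
tcp_pos: [0.6817, -0.2304, 0.0938]
contact_force: [1.1, -0.3, 0.6]
time_s: 17.95
tcp_pos: [0.6797, -0.2298, 0.0937]
contact_force: [1.5, -0.4, 1.1]
[ 1.44404532e+02 -5.97738974e-02]
```

```bash
(echo '[{"x":-0.002},{"x":-0.002},{}]' | python3 jog.py;echo '[{"x":-0.002},{}]' | python3 jog.py;echo '[{"x":-0.002},{}]' | python3 jog.py;echo '[{"x":-0.0015},{}]' | python3 jog.py) | grep -v -e rot -e grip; python3 -c "
from h import *
print((np.array(r.get_obs()['tcp_pos'])[:2]-[.5414,-.1882])@[[.9577,.2879],[-.2879,.9577]]*1000)"
```

```text
time_s: 18.25
tcp_pos: [0.6753, -0.2284, 0.0933]
contact_force: [2.0, -0.3, 0.4]
time_s: 18.45
tcp_pos: [0.6737, -0.2279, 0.0933]
contact_force: [3.5, -0.6, 1.1]
time_s: 18.65
tcp_pos: [0.6734, -0.2279, 0.0936]
contact_force: [7.6, -2.3, -2.7]
time_s: 18.85
tcp_pos: [0.6732, -0.2278, 0.0938]
contact_force: [9.7, -3.5, -4.9]
[1.37661094e+02 9.68965558e-03]
```

```bash
(echo '[{"x":-0.002},{}]' | python3 jog.py;echo '[{"x":0.005},{"x":0.012},{"z":-0.03},{"z":-0.04},{"x":-0.04,"z":-0.04}]' | python3 jog.py;echo '[{"x":-0.05},{"x":-0.05,"z":-0.01},{},{}]' | python3 jog.py) | grep -v -e rot -e grip
python3 - <<'E'
from h import *
o,R=toolinfo()
p,w=snap('wrist','w10');hsv=cv2.cvtColor(w,cv2.COLOR_BGR2HSV)
m=cv2.inRange(hsv,(5,170,90),(20,255,255));m[230:]=0
cs=sorted(cv2.findContours(m,0,1)[0],key=cv2.contourArea)[-3:]
s=np.array([.5414,-.1882]);B=np.c_[[.9577,-.2879],[.2879,.9577]]
for c in cs:
    (u,v),wh,_=cv2.minAreaRect(c);X=onz(p,[[u,v]],.074)[0];print("rib?",(u,v),wh,(X[:2]-s)@B*1000)
# grey profile along the centre line and 25 mm to each side, every 3 mm at panel level
g=cv2.cvtColor(w,cv2.COLOR_BGR2GRAY);f=cam("wrist")[0]
def px(x,y,z):
    P=np.r_[s+B@[x/1e3,y/1e3],z];c=p["R"]@P+p["t"];q=c[:2]/c[2];q=q*(1+p["k1"]*(q@q));return q*f+[p["cx"],p["cy"]]
for y in(-27,0,27):
    L=[]
    for x in range(-12,135,3):
        u,v=px(x,y,.06).round().astype(int);L.append(int(g[v,u]) if 0<=v<400 and 0<=u<640 else -1)
    print(y,L)
for nm,d in(("mug",0),):
    pass
t0=cv2.imread("pics/top0.png");_,t=snap("top","t10")
d=cv2.absdiff(t,t0).max(2)
for n,(x0,y0,x1,y1) in dict(mug=(435,85,482,140),dish=(207,122,260,170),cells=(178,260,240,292)).items(): print(n,(d[y0:y1,x0:x1]>40).mean().round(3))
E
```

```text
time_s: 19.05
tcp_pos: [0.673, -0.2278, 0.094]
contact_force: [14.4, -5.4, -8.0]
time_s: 19.55
tcp_pos: [0.652, -0.221, 0.1985]
contact_force: [0.2, -0.5, 1.1]
time_s: 19.95
tcp_pos: [0.554, -0.1923, 0.2084]
contact_force: [1.1, -1.3, -0.1]
rib? (195.25003051757812, 103.75001525878906) (2.8284268379211426, 0.7071067094802856) [ 90.62878846 102.25178167]
rib? (196.75003051757812, 98.25001525878906) (1.4142134189605713, 0.7071067094802856) [ 94.99734235 100.54318802]
rib? (319.0, 63.0) (12.0, 26.0) [121.46868519  -0.22440758]
-27 [226, 226, 226, 226, 190, 85, 89, 84, 84, 85, 86, 85, 88, 84, 84, 87, 85, 86, 83, 90, 86, 87, 87, 84, 51, 52, 54, 54, 47, 53, 52, 53, 50, 56, 49, 52, 56, 52, 58, 51, 49, 59, 91, 125, 139, 139, 142, 139, 141]
0 [227, 227, 227, 227, 194, 88, 87, 92, 90, 87, 91, 87, 89, 89, 89, 90, 89, 89, 90, 88, 86, 80, 52, 83, 49, 63, 85, 51, 63, 50, 92, 80, 68, 75, 82, 76, 98, 64, 84, 58, 110, 112, 114, 113, 84, 86, 89, 102, 174]
27 [231, 231, 231, 231, 198, 90, 92, 93, 90, 95, 92, 93, 93, 93, 92, 91, 94, 92, 93, 90, 92, 90, 95, 91, 93, 93, 91, 92, 91, 92, 91, 94, 92, 93, 92, 86, 91, 91, 90, 96, 84, 81, 130, 214, 229, 230, 229, 231, 229]
mug 0.006
dish 0.0
cells 0.0
```

```bash
python3 -c "
from rig import r
print(r.hand_in())"
```

```text
the job is handed in; nothing more can be done
None
```

The battery cover is hooked, snapped flush and locked. A light touch found its far end level with the panel, and the lock slid about 10 mm to its stop. The mug, dish and old batteries look unmoved in the top view, and the job was handed in at about 20 s with the hand clear.

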